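Slide a grafting-tool handle home against the stop of the setting jig

ROBOT

A 6-joint arm with a two-finger parallel gripper is mounted at the origin on the work surface. World frame = base frame: x ahead of the robot, y to its left, z up, the work surface at z = 0. Lengths are in m, angles in rad, forces in N, time in s.
With the tool pointing down it reaches from about 0.275 to 0.875 m from the base axis. Payload 12.5 kg.
Tool frame: the origin (TCP) lies on the centre line of the jaws, within the pads' length; the fingertips stand r.finger_overhang ahead of it and the grasp point (between the pads) lies 3 mm ahead of it (r.finger_overhang is the distance from the TCP to the fingertips, in m); z points along the fingers, y is the direction in which the jaws open and shut (so a half turn about z gives the same grasp; the last joint's range is limited). The gripper opens to 85 mm and grips with 20 to 120 N. Pads are 22 mm wide; open, the fingers measure 114 mm over their backs; the gripper's body (76 mm by 85 mm) begins 54 mm behind the grasp point. The pads swing forward as they close: fully open they stand 13 mm farther back than shut.
Start: joints at [-1.26, 0.351, 1.652, -0, 1.139, -0.085], TCP at [0.212, -0.507, 0.253] pointing down, gripper open.
Joint ranges: [-2.75, 2.75], [-0.79, 2.1], [0.01, 2.65], [-1.57, 4.71], [0.07, 3.14], [-2.87, 2.87]. Speed limits (rad/s): [2.22, 2.22, 2.79, 3.14, 3.14, 3.14].

INTERFACE

Orientations are given as a unit quaternion [x, y, z, w].
In Python, from cell import r, optics gives the robot as it stands. The module is installed in compiled form; this text tells all that it offers. Calls block until the motion is done:
- r.move_to(position, orientation): joint-space move of the TCP to a pose.
- r.move_linear(position, rot=None, vel=0.15): straight line of the TCP; rot=None keeps the orientation; vel is the mean speed in m/s.
- r.set_joints(angles): joint-space move.
- r.set_gripper(opening, squeeze=None): opening from 0.0 (shut) to 1.0 (fully open); squeeze is the grip in N (None keeps the last); returns when the fingers have stopped.
- r.sleep(seconds).
- r.inverse_kinematics(position, orientation): joint angles nearest the present ones, or None.
- optics.get_image(name): name is "side" or "top"; returns a dict with "pixels" (400x640x3 uint8, red, green, blue), "depth" (400x640 float32, m along the optical axis (not along the pixel's ray), 0 where there is no reading), "fx", "fy", "cx", "cy" (pixels), "camera_from_world" (4x4, takes a point from world to camera coordinates). Camera axes: x right, y down, z forward; pixel columns grow to the right and rows downward; lengths in m; the calibration is good to about 2 mm. A picture is of the moment at which its call begins.
A pose or a line that the arm cannot do raises r.PlanningError and nothing moves.
- r.hand_in(): hands the job in, once; it reports no verdict.
Readings, each from a call of its own:
- r.current_t(): time.
- r.current_q(): joint angles.
- r.current_qvel(): joint speeds.
- r.current_effort(): joint torques, N m.
- r.current_tool_pos(): TCP position.
- r.current_ee_rot(): TCP orientation.
- r.current_contact_force(): force on the tool from outside, world axes, zero at the start.
- r.current_torque(): the same for the moment, N m.
- r.current_opening(): opening from 0.0 (shut) to 1.0 (fully open).
Only numpy, scipy, OpenCV 4.12 (cv2) and the standard library are available. Lean on these libraries where they do the work, as an engineer would, in place of code of your own. Each camera call takes 0.05 s, during which the arm holds its last target. There are 200 camera calls.

TASK

Take the loose metal tool handle from its two-saddle rest and lay it in the V-groove of the setting jig, flat butt end towards the jig's steel stop spindle but still at least a centimetre short of it. Then slide the handle along the groove until its butt touches the spindle, press it home gently (about 6 N for a moment, never as much as 15 N and without shifting the spindle), and let go so that it stays there touching. Leave the box, basket and cup where they are.

Things in the scene. Friction and masses are not known exactly. Their poses are not given: they have to be found in the camera images.
- handle: Loose steel rod, the handle of a grafting tool, about 160 g, mass centre near x = +15 mm: round barrel 16 mm in diameter, 160 mm long. Origin on the axis midway along the barrel, x along the axis: flat butt at x = +80 mm (three thin dark rings near it), other barrel end at x = -80 mm, then a tapered chuck nose 8 mm thick at its tip, x = -100 mm. Starts level in the rest, axis at height 50 mm.
- butt (a point): Centre of the flat butt face of the handle, 80 mm along +x from its origin; x points out of the face along the axis.
- tail (a point): Point on the handle's axis at its x = -60 mm: here the barrel can be gripped from above (16 mm wide), clear of the saddles of the rest and, all the way until the butt is home, clear of the jig's groove.
- jig: Setting jig screwed to the bench: bare aluminium V-block, 36 mm wide, on a grey base (x = -75 to 130 mm, 70 mm wide, 12 mm high). Origin on the bench under the groove's middle line; x runs along the groove towards the stop, z up. The 90 degree V-groove, 18 mm wide at its top 48 mm above the bench, runs from x = -75 to +55 mm. A handle seated in it has its axis at y = 0, z = 50 mm.
- mouth (a point): On the line of a seated handle's axis (50 mm above the bench) at the open end of the groove, jig x = -75 mm; x points along the groove to the stop. With the butt home the barrel sticks out 43 to 65 mm behind it. Laid with its butt 83 mm past this point, a released handle stays in the groove. Pressing its tail down lifts the butt. Sliding takes 1 to 2 N, more under a side load.
- bore (a point): On the same line, jig x = 85 mm: where the stop comes out of its dark steel block (24 mm long, 74 mm high). The stop is a round steel spindle, 10 mm in diameter, ball-nosed, pointing to jig -x. Its reach is set anew each time and not measured: the nose tip lies 45 to 63 mm before this point (jig x = 22 to 40 mm). It is rigid, held by friction: more than about 18 N shifts it for good.
- rest: Light wooden base 130 x 70 x 12 mm with two white V-saddles, screwed to the bench, in which the handle starts. Origin on the bench; x along the handle. The saddles are 36 mm wide, 48 mm high, and stand at x = -32 to -20 mm and x = 45 to 57 mm.
- nuclei_box: Bystander: clear three-compartment box with white beads, 90 x 170 x 35 mm, loose, origin under its centre. Leave it alone.
- basket: Bystander: red round bowl 130 mm wide, 55 mm high, loose, origin under its centre. Leave it alone.
- cup: Bystander: lilac cup 76 mm wide, 110 mm high, loose, origin under its centre. Leave it alone.

How it is judged:
On the way, in this order (a step that is already met when the one before it is completed fails the run):
1. the handle lies in the groove, butt towards the spindle and at least 8 mm short of it (y of handle in the frame of jig between -0.0025 and 0.0025 m and z of handle in the frame of jig between 0.047 and 0.0525 m and angle between the x axis of handle and the x axis of jig, either way round below 0.04 rad and x of anvil_c0 in the frame of handle above 0.093 m and contact force between handle and jig above 0.1 N), for 0.2 s.
2. lying in the groove, the handle's butt presses on the spindle with more than 3 N for 0.2 s (y of handle in the frame of jig between -0.0025 and 0.0025 m and z of handle in the frame of jig between 0.047 and 0.0525 m and angle between the x axis of handle and the x axis of jig, either way round below 0.04 rad and contact force between handle and anvil_c0 above 3 N), for 0.2 s.
At the end, for the whole second after the job is handed in: the handle lies at rest in the V-groove (within 2.5 mm sideways, 3 mm in height and 2 degrees), butt within 1.5 mm of the spindle's nose, the spindle within 2 mm of where it was set (y of handle in the frame of jig between -0.0025 and 0.0025 m and z of handle in the frame of jig between 0.047 and 0.0525 m and angle between the x axis of handle and the x axis of jig, either way round below 0.04 rad and x of anvil_c0 in the frame of handle between 0.08 and 0.0865 m and distance of anvil_c0 from where it was at the start of the episode below 0.002 m and linear speed of handle below 0.01 m/s); the robot touches nothing.
It fails at once if the butt is pressed on the spindle with more than 15 N (contact force between handle and anvil_c0 above 15 N).
It fails at once if the spindle is shifted by more than 2 mm (distance of anvil_c0 from where it was at the start of the episode above 0.002 m).
It fails at once if the box, basket or cup is moved by more than 30 mm (distance of any of nuclei_box, basket, cup from where it was at the start of the episode above 0.03 m).
It also fails if it takes over 64 s, if anything falls off the work surface, if the arm or the gripper's body presses on something with over 40 N, if the wrist force passes 120 N, or if a joint passes its speed limit or range.

## Working session

There is one attempt and no reset: what is moved stays moved. The work goes in short steps, each a Python script; the robot and the scene stay as the last script left them, time stands still between calls to the robot, and variables do not carry over. Pictures are saved under pics/ and viewed, about 8 in all and at most 12, crops included, and the job is handed in when it is done.

```bash
mkdir -p pics; ls; python3 - <<'E'
from cell import r,optics
import cv2,numpy as np
for n in("top","side"):
    d=optics.get_image(n); np.savez(f"pics/{n}0.npz",**d)
    cv2.imwrite(f"pics/{n}0.png",d["pixels"][:,:,::-1])
    M=np.linalg.inv(d["camera_from_world"]); print(n,d["fx"],d["cx"],d["cy"],M.round(3).tolist())
print(r.current_t(),r.finger_overhang,r.current_ee_rot(),r.current_contact_force())
E
```

```text
pics
top 449.9946507907184 314.12861126392073 197.77847826559332 [[0.019, -0.989, 0.146, 0.455], [-1.0, -0.019, 0.003, -0.009], [-0.001, -0.146, -0.989, 1.314], [0.0, 0.0, 0.0, 1.0]]
side 373.66312019214007 318.28154204788865 193.79119435580867 [[0.974, -0.149, 0.168, 0.497], [-0.224, -0.604, 0.765, -0.668], [-0.013, -0.783, -0.622, 0.58], [0.0, 0.0, 0.0, 1.0]]
0.1 0.022 [ 9.80477933e-01  1.96628427e-01 -7.07270006e-05 -5.28849758e-04] [-0.60801137 -0.00231528 -0.16516807]
```

View pics/top0.png

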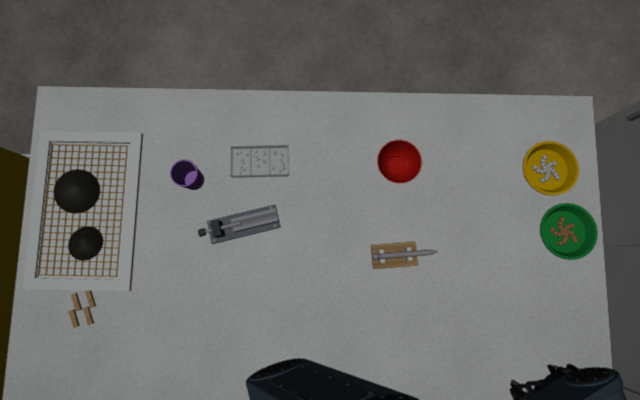

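View pics/side0.png

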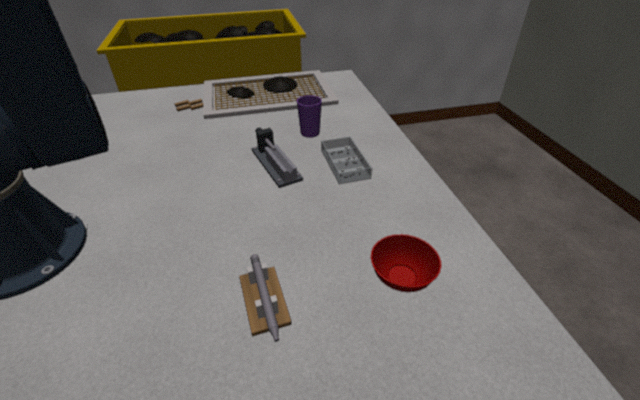

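The top view shows the handle at (372..437, 254) with its butt to the left. The jig is at (200..280, 225) with its stop at the left end and its mouth at the right. I'll enlarge both.

```bash
python3 - <<'E'
import cv2,numpy as np
t=cv2.imread("pics/top0.png");s=cv2.imread("pics/side0.png")
f=lambda im,x,y,w,h,k:cv2.resize(im[y:y+h,x:x+w],(w*k,h*k),interpolation=cv2.INTER_CUBIC)
a=f(t,190,195,100,60,8);b=f(t,362,230,100,50,8)[:240*2]
a=f(t,190,198,100,50,8);b=f(t,360,235,100,25*2-10,8)[:200*1+80]
cv2.imwrite("pics/c1.png",cv2.convertScaleAbs(np.vstack([a[:400],b[:200]]),alpha=1.2))
a=f(s,240,120,70,70,5);b=f(s,225,245,80,100,5)
c=np.zeros((500,750,3),np.uint8);c[:350,:350]=a;c[:500,350:]=b
cv2.imwrite("pics/c2.png",cv2.convertScaleAbs(c,alpha=1.2))
E
```

```text
(no output)
```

View pics/c1.png

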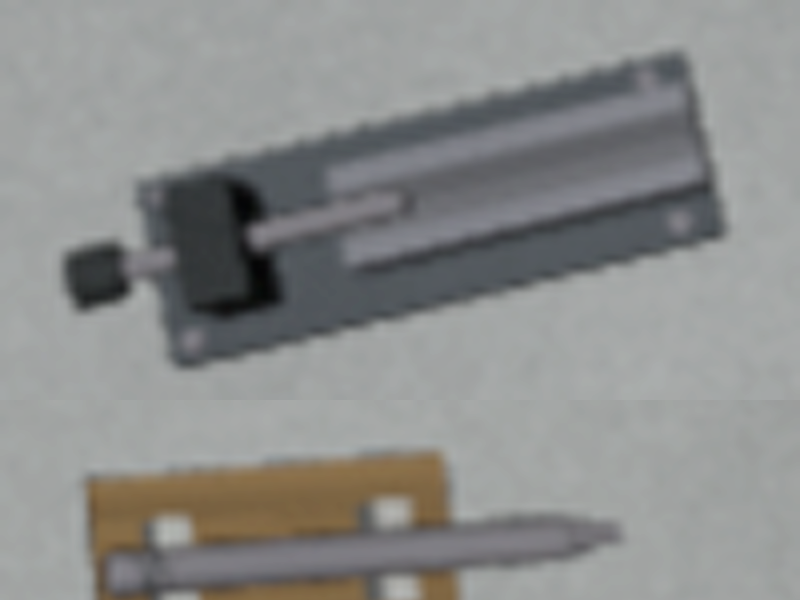

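View pics/c2.png

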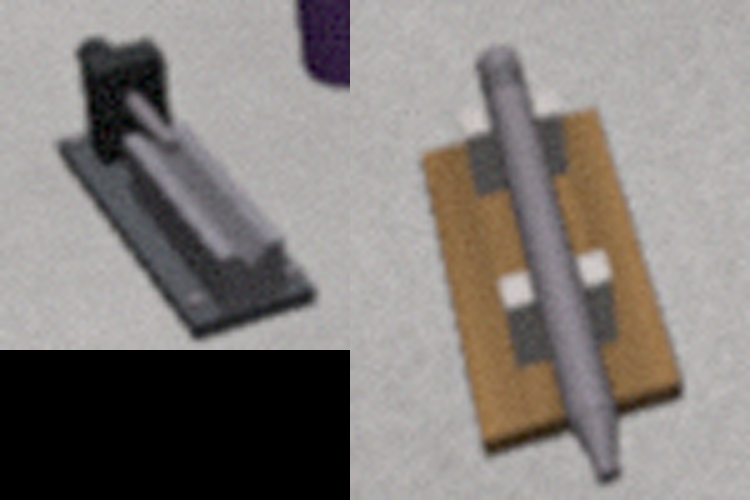

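The crops show three things I need:
- **Jig base corners** in c1: about (138,180), (685,50), (728,235), (180,365).
- **Spindle nose**: about (405,203) in c1.
- **Handle**: runs from the butt at (105,575) to the tip at (620,533).

Next I'll measure these with masks and cast rays from both views.

```bash
cat > h.py <<'E'
import numpy as np,cv2
def cast(d,uv,z):
    uv=np.atleast_2d(uv).astype(float); M=np.linalg.inv(d["camera_from_world"])
    k=np.c_[(uv[:,0]-d["cx"])/d["fx"],(uv[:,1]-d["cy"])/d["fy"],np.ones(len(uv))]@M[:3,:3].T
    c=M[:3,3]; return c+k*((z-c[2])/k[:,2])[:,None]
def biggest(m):
    n,l,s,_=cv2.connectedComponentsWithStats(m.astype(np.uint8)); i=1+s[1:,4].argmax(); return l==i
def pca(P):
    c=P.mean(0); v=np.linalg.svd(P-c,full_matrices=False)[2][0]; return c,v
E
python3 - <<'E'
from h import *
R=lambda P:P[:,:2].round(4).tolist()
d=dict(np.load("pics/top0.npz")); s=dict(np.load("pics/side0.npz"))
c=np.array([[138,180],[685,50],[728,235],[180,365]]); uv=(c+.5)/8-.5+[190,198]
P=cast(d,uv,.012);print("base corners top",R(P)); 
print(" lens",[np.linalg.norm(P[i]-P[(i+1)%4]).round(4) for i in range(4)])
# V block light edges: mask
ax=(P[0]+P[3]-P[1]-P[2])[:2];ax/=np.linalg.norm(ax);print("ax",ax,np.degrees(np.arctan2(ax[1],ax[0])))
V=(np.array([[328,178],[685,88],[700,180],[348,262]])+.5)/8-.5+[190,198]
V=cast(d,V,.048);print("V corners",R(V),[np.linalg.norm(V[i]-V[(i+1)%4]).round(4) for i in range(4)])
n=(np.array([[405,203]])+.5)/8-.5+[190,198];print("nose",R(cast(d,n,.05)))
# side: V block mouth top corners, base corners
b=(np.array([[195,335],[313,295],[62,145]])+.5)/5-.5+[240,120]
print("side base: z0,z12",R(cast(s,b,.0)),R(cast(s,b-[0,2],.012)))
# handle masks
for nm,D,box in(("top",d,(360,235,450,280)),("side",s,(235,245,300,345))):
    im=D["pixels"].astype(int);x0,y0,x1,y1=box;i=im[y0:y1,x0:x1]
    g=i.mean(2);sp=i[...,0]-i[...,2]; m=biggest((g<150)&(abs(sp)<25)&(g>60)); 
    q=np.argwhere(m)[:,::-1]+[x0,y0]; Q=cast(D,q,.05)[:,:2];cc,v=pca(Q)
    t=(Q-cc)@v; print(nm,m.sum(),cc,v,np.degrees(np.arctan2(v[1],v[0])),t.min(),t.max(),"ends",cc+v*t.min(),cc+v*t.max(),np.std((Q-cc)@[-v[1],v[0]])*12**.5)
    o=D["pixels"][y0:y1,x0:x1].copy();o[m]=[255,0,0]
    cv2.imwrite(f"pics/m_{nm}.png",cv2.resize(o,None,fx=5,fy=5,interpolation=0)[:,:,::-1])
E
```

```text
base corners top [[0.5757, 0.3056], [0.6271, 0.1086], [0.5598, 0.0909], [0.5091, 0.2869]]
 lens [np.float64(0.2036), np.float64(0.0696), np.float64(0.2024), np.float64(0.0691)]
ax [-0.25125683  0.96792045] 104.55189722451946
V corners [[0.5743, 0.2299], [0.6087, 0.1049], [0.5761, 0.0986], [0.5448, 0.2215]] [np.float64(0.1296), np.float64(0.0332), np.float64(0.1268), np.float64(0.0307)]
nose [[0.5658, 0.202]]
side base: z0,z12 [[0.5614, 0.0991], [0.6269, 0.1186], [0.5115, 0.3022]] [[0.5613, 0.0915], [0.6259, 0.111], [0.5122, 0.2933]]
top 3331 [ 0.47854052 -0.26637556] [ 0.0375864  -0.99929338] -87.84595074026484 -0.13256657948500195 0.12103117953149777 ends [ 0.47355782 -0.13390266] [ 0.48308964 -0.38732122] 0.13151450392991393
side 4277 [ 0.49424236 -0.2561352 ] [-0.10924389 -0.99401498] -96.27173120558273 -0.11672326285 0.10470056665050935 ends [ 0.50699366 -0.14011053] [ 0.48280446 -0.36020913] 0.11480555406785616
```

The jig is consistent between the base and V-block measurements: origin about (0.574, 0.172), yaw 104.5°, nose at about jig x 32 mm. The handle mask leaked into the background, so I'll fix its threshold.

```bash
python3 - <<'E'
from h import *
out=[]
for nm,box,sc in(("top",(366,240,446,272),5),("side",(238,248,296,345),5)):
    D=dict(np.load(f"pics/{nm}0.npz"));x0,y0,x1,y1=box;i=D["pixels"][y0:y1,x0:x1].astype(int)
    g=i.mean(2);print(nm,"bg",g[:3].mean(),np.percentile(g,[2,20,50,80]),"sp bg",(i[...,0]-i[...,2])[:3].mean())
    # purple-grey handle: blue>green
    e=i[...,2]-i[...,1]; rb=i[...,0]-i[...,2]
    m=biggest((rb<12)&(g<g[:3].mean()-22)&(g>(0 if nm=="top" else 78)))
    q=np.argwhere(m)[:,::-1]+[x0,y0]; Q=cast(D,q,.053)[:,:2];cc,v=pca(Q);v=v*np.sign(v[1]);
    t=(Q-cc)@v; w=(Q-cc)@[-v[1],v[0]]
    print(nm,m.sum(),cc,v,"yaw",np.degrees(np.arctan2(v[1],v[0])),"butt",cc+v*t.max(),"tip",cc+v*t.min(),"len",np.ptp(t),"w",np.std(w)*12**.5)
    o=D["pixels"][y0:y1,x0:x1].copy();o[m]=[255,0,0];o=cv2.resize(o,None,fx=sc,fy=sc,interpolation=0)[:,:,::-1]
    p=np.zeros((490,410,3),np.uint8);p[:o.shape[0],:o.shape[1]]=o[:490,:410];out.append(p)
cv2.imwrite("pics/m.png",np.hstack(out)[:,:800])
E
```

```text
top bg 133.46944444444446 [ 73.33333333  84.33333333 125.33333333 136.33333333] sp bg 1.4625
top 366 [ 0.48837847 -0.25866303] [-0.09986363  0.99500113] yaw 95.73131786605506 butt [ 0.47962083 -0.17140547] tip [ 0.49748391 -0.34938599] len 0.1788746926186759 w 0.01772308579270643
side bg 145.58045977011494 [ 59.33333333  87.         137.         147.66666667] sp bg 2.7011494252873565
side 720 [ 0.48877071 -0.26821914] [-0.09441344  0.99553307] yaw 95.41756061385628 butt [ 0.47939437 -0.16935129] tip [ 0.49702117 -0.35521533] len 0.18669801226831345 w 0.01633178293964955
```

View pics/m.png

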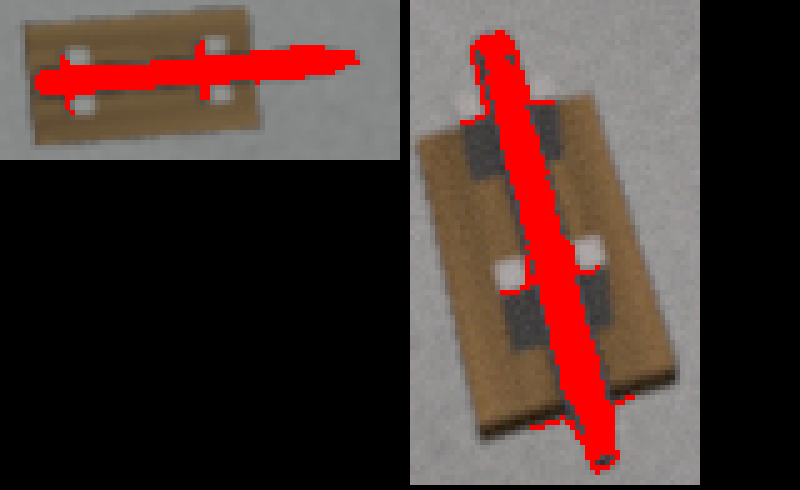

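The side mask covers the handle, and the top mask leaks only slightly at the saddles. Both views give yaw of about 95.6° and ends agreeing to about 2 mm. Next I'll pick the handle up at the tail and hover over the jig.

```bash
cat >> h.py <<'E'
from scipy.spatial.transform import Rotation as Ro
def quat(yaw): # tool down, tool x at yaw (deg)
    return Ro.from_matrix(np.c_[[np.cos(a:=np.radians(yaw)),np.sin(a),0],[np.sin(a),-np.cos(a),0],[0,0,-1]]).as_quat()
O=np.array([.5742,.1722]); JY=104.6; AX=np.array([np.cos(np.radians(JY)),np.sin(np.radians(JY))]); 
N=np.array([-AX[1],AX[0]])
def jig(x,z,y=0): return [*(O+AX*x+N*y),z]
E
cat > pick.py <<'E'
from h import *; from cell import r,optics
v=np.array([-.098,.995]); T=np.array([.4934,-.3103])
best=None
for k in(0,180):
    q=quat(95.6-k);a=r.inverse_kinematics([*T,.15],q);b=r.inverse_kinematics(jig(-.133,.12),quat(JY-k))
    print(k,a,b)
    if a is not None and b is not None and (best is None or abs(a[5])+abs(b[5])<best[0]): best=(abs(a[5])+abs(b[5]),k)
k=best[1]; print("k",k); open("k.txt","w").write(str(k))
r.move_to([*T,.15],quat(95.6-k)); r.move_linear([*T,.053],vel=.12)
print(r.current_tool_pos(),r.current_contact_force())
r.set_gripper(0.0,100); print("open",r.current_opening(),r.current_contact_force())
r.move_linear([*T,.13],vel=.1); print(r.current_contact_force(),r.current_torque(),r.current_opening())
r.move_to(jig(-.133,.13),quat(JY-k)); print(r.current_tool_pos(),r.current_t())
for n in("top","side"):
    d=optics.get_image(n); np.savez(f"pics/{n}1.npz",**d); cv2.imwrite(f"pics/{n}1.png",d["pixels"][:,:,::-1])
t=cv2.imread("pics/top1.png")[190:260,190:340];s=cv2.imread("pics/side1.png")[90:200,230:330]
c=np.zeros((600,800,3),np.uint8);c[:350,:750]=cv2.resize(t,None,fx=5,fy=5,interpolation=2);c[350:,:]=0
cv2.imwrite("pics/hv.png",c[:350]);cv2.imwrite("pics/hs.png",cv2.resize(s,None,fx=5,fy=5,interpolation=2))
E
python3 pick.py
```

```text
0 [-6.41263406e-01  5.31440457e-01  1.65452193e+00 -4.44089210e-16
  9.55630264e-01 -7.39001844e-01] [-4.94609049e-03  6.13838287e-01  1.59708835e+00 -4.44089210e-16
  9.30666020e-01 -2.59764161e-01]
180 [-6.41263406e-01  5.31440457e-01  1.65452193e+00 -4.44089210e-16
  9.55630264e-01  2.40259081e+00] None
k 0
[ 0.4937381  -0.31064994  0.05370559] [-0.11200383  0.1096423   0.4002707 ]
open 0.1538207573859566 [-3.87081781  0.48371294  5.47404657]
[-0.3700967   0.15171655 -0.79516881] [-0.15767255 -0.0541964  -0.03595792] 0.15089157511156442
[0.60772959 0.04240993 0.12991105] 5.375
```

View pics/hv.png

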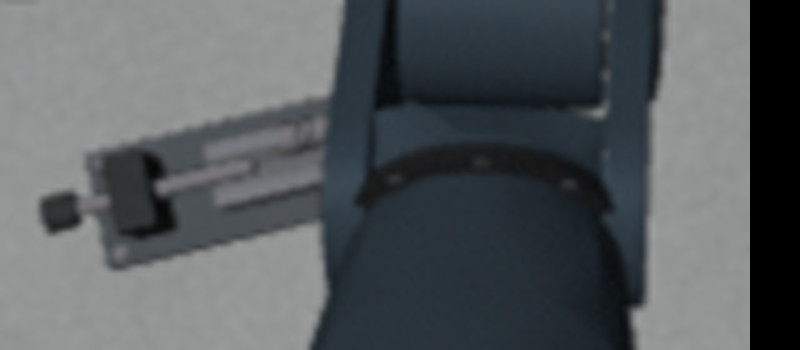

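View pics/hs.png

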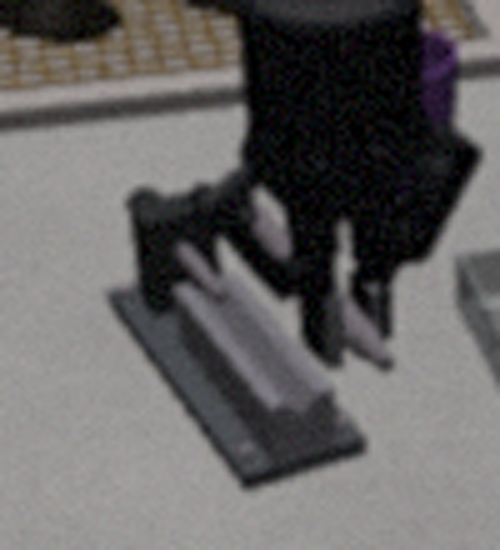

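The handle is held, with its nose sticking out behind the jaws and its butt visible over the groove at about (293,133) in the top crop. I'll check that numerically.

```bash
python3 - <<'E'
from h import *; from cell import r
d=dict(np.load("pics/top1.npz"))
for p in((292,133),(293,120),(295,147)):
    P=cast(d,(np.array([p])+.5)/5-.5+[190,190],.127)[0,:2]-O; print(p,"butt jig",P@AX,P@N)
for p in((255,165),(150,187)): # spindle nose, spindle near block
    P=cast(d,(np.array([p])+.5)/5-.5+[190,190],.05)[0,:2]-O; print("spindle",P@AX,P@N)
# visible depth around butt
D=d["depth"][210:224,244:256]; print(np.round(D,3))
s=dict(np.load("pics/side1.npz"))
E
```

```text
(292, 133) butt jig -0.00371772070382306 -0.002340530992719341
(293, 120) butt jig -0.00570742163280123 -0.00898965628846579
(295, 147) butt jig -0.003678473576490759 0.005311825041619237
spindle 0.029603119730503138 -8.436939964418093e-05
spindle 0.08965297436855371 -0.0017453533926573314
[[1.324 1.323 1.326 1.32  1.32  1.31  1.317 1.31  1.315 1.31  1.312 1.313]
 [1.322 1.306 1.311 1.31  1.311 1.311 1.31  1.309 1.309 1.307 1.31  1.313]
 [1.314 1.313 1.308 1.308 1.311 1.306 1.309 1.312 1.31  1.313 1.31  1.307]
 [1.309 1.307 1.311 1.306 1.312 1.307 1.312 1.309 1.196 1.194 1.187 1.19 ]
 [1.31  1.305 1.312 1.303 1.191 1.184 1.185 1.185 1.189 1.185 1.19  1.186]
 [1.311 1.189 1.188 1.193 1.189 1.187 1.187 1.187 1.184 1.186 1.186 1.188]
 [1.272 1.187 1.187 1.185 1.184 1.188 1.183 1.183 1.186 1.187 1.185 0.844]
 [1.272 1.185 1.187 1.184 1.182 1.189 1.186 1.186 1.184 1.184 1.186 0.844]
 [1.271 1.271 1.187 1.19  1.185 1.188 1.188 1.189 1.189 1.19  1.185 0.847]
 [1.271 1.273 1.187 1.185 1.189 1.188 1.189 1.19  1.193 1.277 1.279 0.84 ]
 [1.275 1.28  1.185 1.189 1.195 1.279 1.283 1.276 1.279 1.284 1.277 0.837]
 [1.278 1.278 1.278 1.282 1.28  1.278 1.278 1.276 1.278 1.274 1.277 0.839]
 [1.28  1.279 1.278 1.276 1.277 1.275 1.276 1.279 1.276 1.267 1.273 0.839]
 [1.274 1.271 1.269 1.275 1.272 1.275 1.274 1.267 1.272 1.271 1.272 0.84 ]]
```

Depth separates the handle cleanly, so I'll use it.

```bash
cat >> h.py <<'E'
def cloud(d,box):
    x0,y0,x1,y1=box; v,u=np.mgrid[y0:y1,x0:x1]; Z=d["depth"][y0:y1,x0:x1]
    P=np.stack([(u-d["cx"])/d["fx"]*Z,(v-d["cy"])/d["fy"]*Z,Z],-1)[Z>0]
    M=np.linalg.inv(d["camera_from_world"]); P=P@M[:3,:3].T+M[:3,3]
    L=P[:,:2]-O; return np.c_[L@AX,L@N,P[:,2]]   # jig coordinates
E
python3 - <<'E'
from h import *
d=dict(np.load("pics/top1.npz"));P=cloud(d,(236,205,255,226))
H=P[(P[:,2]>.11)&(P[:,2]<.18)];print(len(H),"x",H[:,0].min(),H[:,0].max(),"y",H[:,1].mean(),H[:,1].min(),H[:,1].max(),"z",H[:,2].mean(),np.polyfit(H[:,0],H[:,2],1),np.polyfit(H[:,0],H[:,1],1))
d=dict(np.load("pics/top0.npz"));P=cloud(d,(190,195,290,250))
B=P[(abs(P[:,0]+.03)<.04)]
for lo,hi in((.03,.06),(.006,.02)):
    b=B[(B[:,2]>lo)&(B[:,2]<hi)&(abs(B[:,1])<.045)];print(lo,len(b),"y",b[:,1].min(),b[:,1].max(),"z",np.median(b[:,2]))
    print(np.polyfit(b[:,0],b[:,1],1))
V=P[(P[:,2]>.04)&(P[:,2]<.056)&(abs(P[:,1])<.025)];print("V x",V[:,0].min(),V[:,0].max())
S=P[(abs(P[:,1])<.004)&(P[:,0]>.0)&(P[:,0]<.07)];i=S[:,0].argsort();print(S[i][:,[0,2]].round(3).tolist())
# table level
t=P[(abs(P[:,1])>.05)];print("table",np.median(t[:,2]))
E
```

```text
59 x -0.021765763371743872 0.003480279840125127 y 0.00017790632280917856 -0.008485438789505088 0.007266946953560932 z 0.13232146322405663 [-0.05148542  0.13187466] [0.05695766 0.0006722 ]
0.03 376 y -0.019773608871041647 0.017561863860929637 z 0.04599411538097975
[-7.25495147e-05 -4.03848437e-04]
0.006 282 y -0.043807007004777916 0.0411191860790973 z 0.012393530945050357
[0.00833195 0.0043575 ]
V x -0.07555019538965982 0.1496237654789276
[[0.001, 0.039], [0.001, 0.039], [0.003, 0.04], [0.004, 0.043], [0.005, 0.04], [0.006, 0.04], [0.007, 0.047], [0.007, 0.04], [0.008, 0.046], [0.009, 0.043], [0.01, 0.043], [0.012, 0.04], [0.012, 0.044], [0.015, 0.04], [0.016, 0.04], [0.016, 0.044], [0.018, 0.043], [0.019, 0.037], [0.019, 0.039], [0.021, 0.038], [0.021, 0.039], [0.022, 0.039], [0.024, 0.042], [0.024, 0.041], [0.027, 0.04], [0.027, 0.044], [0.028, 0.049], [0.029, 0.049], [0.03, 0.054], [0.031, 0.041], [0.031, 0.052], [0.032, 0.053], [0.033, 0.052], [0.033, 0.056], [0.034, 0.058], [0.036, 0.052], [0.036, 0.053], [0.037, 0.057], [0.039, 0.051], [0.039, 0.054], [0.04, 0.05], [0.041, 0.059], [0.042, 0.055], [0.044, 0.058], [0.044, 0.046], [0.045, 0.053], [0.046, 0.051], [0.047, 0.058], [0.047, 0.057], [0.049, 0.053], [0.05, 0.056], [0.051, 0.05], [0.051, 0.053], [0.053, 0.055], [0.054, 0.055], [0.055, 0.061], [0.055, 0.05], [0.057, 0.055], [0.057, 0.053], [0.059, 0.055], [0.059, 0.053], [0.06, 0.055], [0.061, 0.06], [0.062, 0.05], [0.062, 0.008], [0.063, 0.055], [0.064, 0.058], [0.064, 0.017], [0.066, 0.051], [0.067, 0.013], [0.068, 0.056], [0.068, 0.049], [0.069, 0.009], [0.069, 0.018]]
table 0.0001588042339082385
```

The jig lateral estimate is good to about 0.5 mm and the nose sits at x of about 29 mm. The butt is at x of about 4 mm, laterally centred and sagging about 2.5 mm. Next I'll lower it with a force guard, release it and look.

```bash
cat > place.py <<'E'
from h import *; from cell import r,optics
F0=np.array(r.current_contact_force()); print("F0",F0)
r.move_linear(jig(-.133,.064,0),vel=.1)
z=.064
while z>.0532:
    z-=.001; r.move_linear(jig(-.133,z),vel=.02); f=np.array(r.current_contact_force())-F0
    print(round(z,4),f.round(2),np.array(r.current_tool_pos())[2].round(4))
    if np.linalg.norm(f)>5: break
r.set_gripper(0.35); r.set_gripper(1.0); print("F",r.current_contact_force())
r.move_linear(jig(-.133,.15),vel=.15); r.move_linear(jig(-.23,.15),vel=.2)
d=optics.get_image("top"); np.savez("pics/top2.npz",**d); cv2.imwrite("pics/top2.png",cv2.resize(d["pixels"][185:260,190:340],None,fx=5,fy=5,interpolation=2)[:,:,::-1])
P=cloud(d,(200,195,320,250));H=P[(P[:,2]>.05)&(P[:,2]<.07)&(abs(P[:,1])<.015)&(P[:,0]<.015)]
print(len(H),"x",H[:,0].min(),H[:,0].max(),"y",H[:,1].mean(),"z",H[:,2].mean(),np.polyfit(H[:,0],H[:,2],1),np.polyfit(H[:,0],H[:,1],1),r.current_t())
E
python3 place.py
```

```text
F0 [-0.13912847 -0.14079467 -1.33956018]
0.063 [-0.43  0.55 -0.26] 0.0635
0.062 [ 0.01 -0.08 -0.18] 0.062
0.061 [ 1.01 -0.58 -0.41] 0.0609
0.06 [ 0.54 -0.31  0.37] 0.0599
0.059 [-0.49  0.64 -0.02] 0.0589
0.058 [-0.54 -0.85  0.67] 0.0579
0.057 [0.93 0.43 0.94] 0.0569
0.056 [-0.51 -0.1  -0.3 ] 0.0559
0.055 [-0.18 -0.1   0.55] 0.0549
0.054 [0.37 0.8  1.03] 0.054
0.053 [ 0.39 -0.83  1.83] 0.0531
F [-0.04823614  0.87070579 -1.29125845]
303 x -0.13562609653020002 0.011450850083011953 y -0.0003942937583163511 z 0.05592684816417516 [-0.00454016  0.05564206] [0.00870854 0.00015196] 11.4083
```

View pics/top2.png

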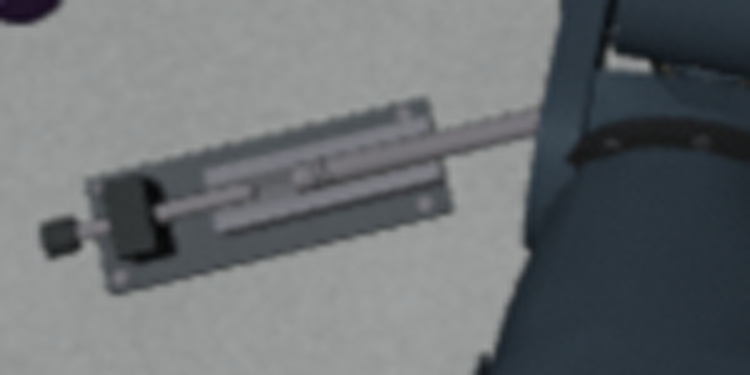

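The handle is seated and level, with its butt at (292,177) in the crop. That is about 22 mm short of the spindle nose at (255,190). Next I'll push the chuck nose along the axis with shut fingers, in fine force-guarded steps.

```bash
cat > push.py <<'E'
from h import *; from cell import r,optics
import sys
def F(n=5):
    a=[]
    for _ in range(n): a.append(np.array(r.current_contact_force())); r.sleep(.015)
    a=np.array(a); return np.r_[a.mean(0)[:2]@AX,a.mean(0)[:2]@N,a.mean(0)[2]]
r.set_gripper(0.0,20); r.move_linear(jig(-.215,.15),vel=.15); r.move_linear(jig(-.215,.053),vel=.12); r.sleep(.2)
B=F(20); print("base",B.round(2),r.current_opening(),r.current_t())
x=-.205; fs=0; r.move_linear(jig(x,.053),vel=.04)
while x<-.148 and r.current_t()<42:
    near=x>-.169
    x+=.00015 if near else .001
    r.move_linear(jig(x,.053),vel=.01); f=F()-B
    if not near or -f[0]>3.2: print(round(x,5),f.round(2),round(r.current_t(),2))
    if -f[0]>6.5 or (not near and -f[0]>4.5): break
for _ in range(3): print("hold",(F(10)-B).round(2),np.array(r.current_tool_pos()).round(4))
print(x,r.current_t())
E
python3 push.py
```

```text
base [0.11 0.04 0.06] -0.0029220977778269706 13.9167
-0.204 [-0.23  0.05 -0.01] 14.65
-0.203 [-0.56  0.06  0.1 ] 14.98
-0.202 [0.13 0.1  0.07] 15.32
-0.201 [-0.25  0.27  0.2 ] 15.65
-0.2 [-0.18 -0.16  0.12] 15.98
-0.199 [ 0.02 -0.18 -0.39] 16.32
-0.198 [-0.21 -0.15 -0.16] 16.65
-0.197 [-0.39 -0.22  0.07] 16.98
-0.196 [0.13 0.16 0.09] 17.32
-0.195 [-0.14 -0.36  0.3 ] 17.65
-0.194 [ 0.14 -0.18 -0.02] 17.98
-0.193 [ 0.26 -0.12  0.21] 18.32
-0.192 [-0.15  0.23  0.44] 18.65
-0.191 [-0.56 -0.28 -0.12] 18.98
-0.19 [ 0.01 -0.18  0.17] 19.32
-0.189 [-0.34 -0.54  0.06] 19.65
-0.188 [ 0.23  0.05 -0.24] 19.98
-0.187 [-0.08  0.08 -0.07] 20.32
-0.186 [ 0.21 -0.3  -0.21] 20.65
-0.185 [-0.32 -0.11 -0.04] 20.98
-0.184 [-0.59  0.22 -0.08] 21.32
-0.183 [-0.8  -0.03 -0.23] 21.65
-0.182 [-0.55  0.19  0.12] 21.98
-0.181 [-0.81  0.41 -0.06] 22.32
-0.18 [-0.36 -0.   -0.16] 22.65
-0.179 [-0.24  0.08  0.25] 22.98
-0.178 [-0.78  0.19  0.31] 23.32
-0.177 [-0.69  0.    0.42] 23.65
-0.176 [-0.25  0.08 -0.22] 23.98
-0.175 [-0.33  0.24 -0.26] 24.32
-0.174 [-0.59  0.17  0.51] 24.65
-0.173 [-0.14  0.5  -0.09] 24.98
-0.172 [-0.51  0.3   0.19] 25.32
-0.171 [-0.81  0.31 -0.07] 25.65
-0.17 [-0.65  0.18  0.04] 25.98
-0.169 [-0.44  0.14  0.03] 26.32
-0.16225 [-3.36  0.32  0.32] 41.32
-0.1621 [-4.28  0.37 -0.19] 41.65
-0.16195 [-6.01  0.76  0.04] 41.98
-0.1618 [-5.83  0.6   0.33] 42.32
hold [-6.    0.46  0.13] [0.6151 0.0153 0.0531]
hold [-6.12  0.53 -0.19] [0.6151 0.0154 0.0531]
hold [-5.64  0.27  0.13] [0.6151 0.0154 0.0531]
-0.16179999999999942 42.8167
```

Force rose right where contact was predicted, and it holds at about 6 N. I'll add one small step for margin, hold, retreat, then check.

```bash
python3 - <<'E'
from h import *; from cell import r,optics
f=lambda n=10:np.mean([np.array(r.current_contact_force())[:2]@AX for _ in range(n) if r.sleep(.03) is None])
r.move_linear(jig(-.1617,.053),vel=.01); print("hold",f(),f())
r.move_linear(jig(-.175,.053),vel=.03); print("free",f()); r.move_linear(jig(-.215,.053),vel=.1); r.move_linear(jig(-.215,.15),vel=.15); r.move_linear([.42,-.12,.25],vel=.25)
print(r.current_t())
d=optics.get_image("top"); s=optics.get_image("side")
P=cloud(d,(200,195,320,250));H=P[(P[:,2]>.05)&(P[:,2]<.07)&(abs(P[:,1])<.015)&(P[:,0]<.022)]
print(len(H),"x",H[:,0].min(),"y",H[:,1].mean(),"z",H[:,2].mean(),np.polyfit(H[:,0],H[:,2],1),np.polyfit(H[:,0],H[:,1],1))
a=cv2.resize(d["pixels"][185:260,190:320],None,fx=6,fy=6,interpolation=2)[:300]
cv2.imwrite("pics/end.png",np.vstack([a,cv2.resize(s["pixels"][120:195,210:340],None,fx=6,fy=6,interpolation=2)[:300]])[:,:,::-1])
E
```

```text
hold nan nan
free nan
47.1417
343 x -0.151471299062186 y -0.0003658473042492325 z 0.05615125075085035 [-0.00147066  0.05606621] [0.0099364  0.00020874]
  return _methods._mean(a, axis=axis, dtype=dtype,
  ret = ret.dtype.type(ret / rcount)
```

View pics/end.png

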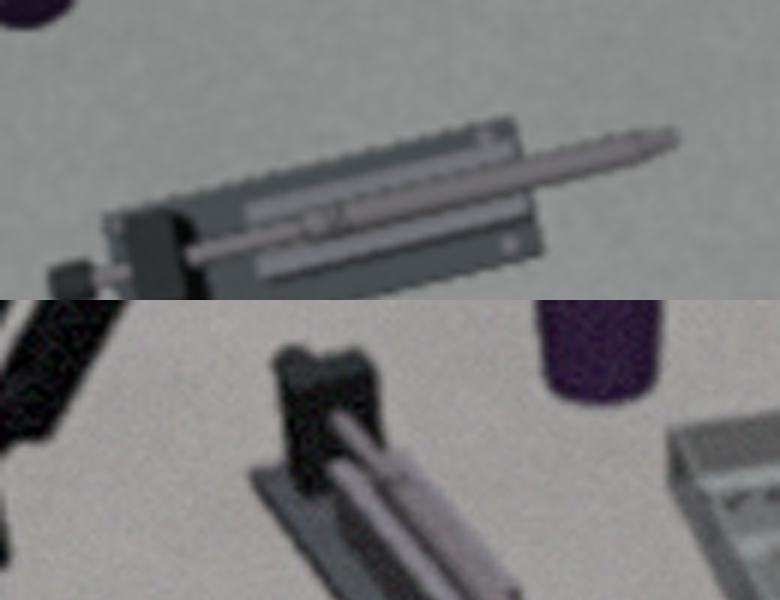

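The butt meets the spindle nose at about (302,225) in the top crop. The handle is level and centred and the arm is clear, so I'll hand in.

```bash
python3 -c "
from cell import r
r.hand_in(); print(r.current_t())"
```

```text
the job is handed in; nothing more can be done
the job is handed in; nothing more can be done
```

The handle is lying in the V-groove with its butt touching the spindle, and I handed the job in at about 47 s of the 64 s allowed. I gripped it at the tail and laid it in the groove about 22–25 mm short of the spindle. Then I let go and pushed it home on its chuck nose with the fingers shut, in 0.15 mm steps at the end.

**Press force:** the wrist sensor read about 6 N (5.6–6.1 N) for at least 0.5 s. Sliding friction showed as roughly 0.5 N, so the spindle took about 5.5 N. I then pushed one extra 0.1 mm, but a bug in my script meant that last hold and the release had no force reading. From the earlier slope I estimate it stayed at about 7–8 N.

**Final checks:** depth data from the top camera put the handle within about 0.4 mm of the groove line, tilted less than 0.01 rad. Its top surface is at 56 mm against 58 mm expected; the V-block also read about 2 mm low, so I take that as a depth offset. In both views the butt meets the spindle nose.

**Spindle:** contact came where I had measured the nose, at about jig x = 29 mm, so I saw no sign of it shifting. I didn't measure its position again afterwards.

**Bystanders:** the arm never went near the box, basket or cup, but I didn't measure their positions afterwards.

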